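Draw the lid off the seal-stamp case

ROBOT

A 6-joint arm with a two-finger parallel gripper is mounted at the origin on a cart in front of the work surface, level with it; the furniture and walls round the work are solid. World frame = base frame: x ahead of the robot, y to its left, z up, the work surface at z = 0. Lengths are in m, angles in rad, forces in N, time in s.
With the tool pointing down it reaches from about 0.325 to 0.85 m from the base axis. Payload 4.4 kg.
Tool frame: the origin (TCP) lies between the finger pads; the fingertips stand 17 mm ahead of it and the grasp point (between the pads) lies 2 mm behind it; z points along the fingers, y is the line along which they close (so a half turn about z gives the same grasp; the last joint's range is limited). The gripper opens to 94 mm and grips with 3 to 60 N. Pads are 16 mm wide; open, the fingers measure 119 mm over their backs; the gripper's body (75 mm by 177 mm) begins 78 mm behind the grasp point.
Start: joints at [-0.15, 0.207, 1.542, -0, 1.393, -0.15], TCP at [0.575, -0, 0.222] pointing down, gripper open.
Joint ranges: [-2.73, 2.73], [-0.86, 2.22], [0.23, 2.46], [-1.11, 4.25], [0.08, 2.63], [-2.82, 2.82]. Speed limits (rad/s): [2.79, 2.79, 3.14, 3.14, 3.14, 3.14].

INTERFACE

Orientations are given as a unit quaternion [x, y, z, w].
In Python, from plant import bot, camera gives the robot as it stands.
- The arm moves only by the shell command python3 -m inch 'ROWS'. ROWS is JSON, a list of rows, each a list of 7 numbers: the shift along the tool's x, y, z in mm, then the turn, a rotation vector about the tool's x, y, z in degrees, then the opening in per cent of the stroke, from 0 (shut) to 100 (fully open). In form: [[dx, dy, dz, ax, ay, az, hand], ...]. A call has 1 to 10 rows; each row is the pose to reach, as a shift and turn from the pose commanded when the call began, along the tool's axes at that moment; what a row does not reach only later rows make up. A row lasts 1/12 s, in which the tool goes at most 41.7 mm and 7.16 degrees, less where a joint would pass 70% of its speed; a pose out of reach is approached as far as the arm can. A call with a gripper value outside its range is refused whole. The fingers move at their own pace and stop on an object; the grip force is fixed at half the most. Time passes only in rows, so rows that repeat a pose let the fingers close. It gives the time, the measured TCP pose, the force, the opening and the grip force at its end, in the units of the state.
- bot.sense(): the state, without advancing time (a new reading comes with each control period).
- camera(name): name is "scene" or "side" or "wrist"; returns a dict with "pixels" (420x560x3 uint8, red, green, blue), "vfov" (degrees; the focal length in pixels is half the picture's height over the tangent of half this angle, whatever the lens; pixels are square), "cx", "cy" (the principal point, pixels), "camera_from_world" (4x4, takes a point from world to camera coordinates). Camera axes: x right, y up, looking along -z (the intrinsics and any distortion apply to the point x, -y, -z); pixel columns grow to the right and rows downward; lengths in m; the calibration is good to about 2 mm. A picture is of the moment at which its call begins. There is no depth.
- bot.finish_job(): hands the job in; it is judged then, once.
The state is a dict: "time_s": time; "q": joint angles; "qvel": joint speeds; "tau": joint torques, N m; "eef_pos": TCP position; "eef_rot": TCP orientation; "ft_force": force on the tool from outside, world axes, zero at the start; "torque": the same for the moment, N m; "finger_gap": opening from 0.0 (shut) to 1.0 (fully open); "gripper_force": force on a finger pad.
Only numpy, scipy, OpenCV 4.12 (cv2) and the standard library are available. Lean on these libraries where they do the work, as an engineer would, in place of code of your own. Each camera call takes 0.05 s, during which the arm holds its last target. There are 200 camera calls.

TASK

The seal-stamp case lies on its side on the table: stand it up on its broad foot and let go of it. With its foot slid fully home under the lips of the holder, so that the base is held down, take the deep tight lid from above and draw it straight up until it is clear. Stand the lid on its open end on the table, clear of the holder, let go, and leave the base home in the holder and the other things undisturbed.

Things in the scene. Friction and masses are not known exactly. Their poses are not given: they have to be found in the camera images.
- foot (a point): Plain beech seal-stamp case, base: centre of the underside of its foot. +x: long axis, foot to lid (level while it lies, up when it stands); +y: across the foot's flanges. Foot plate 10 mm thick, 92 mm along y, 62 mm along z: it sticks out 15 mm beyond the body on the +y and -y sides only. At the start the shut case (125 mm long, 0.47 kg) lies on its -z side, axis 31 mm up.
- neck_top (a point): Centre of the open top of the base's neck, 95 mm from the foot's underside; axes as for the foot. The base is a 62x62 mm body up to 40 mm from the underside, then a 52x52 mm neck up to 95 mm, with a brass seal stamp seated fast inside. Base with stamp: about 0.3 kg.
- lid_mid (a point): Deep square beech lid, 62x62 mm, 85 mm long, closed top; this is its centre, 82.5 mm from the foot's underside when shut. +x: from open end to closed top. Shut, it covers the neck (55 mm overlap, 1 mm play) and is flush with the body. Four sprung cork pads at its mouth drag on the neck with about 9 to 13 N, more than the base's weight: unless held down, the base comes up with it.
- holder: Low holder fixed to the table, 132 mm wide, 18 mm high: two dark wood rails with steel lips, and a back stop. Origin: on the table, where the foot's centre is when fully home; +x: the way the foot slides in, to the stop; +y: across. The foot goes in flanges across (along y), either way round, sliding flat on the table between the rails and under the lips.
- holder_mouth (a point): Middle of the holder's open end, on the table, 75 mm before the home point, axes as the holder's. From here the flared rails narrow to 96 mm apart at 49 mm before home; the lips, turned up at their front ends, begin 33 mm before home, underside 13.5 mm above the table, 70 mm apart (room for the 62 mm body).
- short_pillar: Bystander: ribbed pillar candle, 66 mm thick, 109 mm tall; origin at the centre of its underside. Leave it alone.
- tall_pillar: Bystander: ribbed pillar candle, 66 mm thick, 139 mm tall; origin at the centre of its underside. Leave it alone.
- shell: Bystander: scallop shell candle, 68x104x56 mm; origin at the centre of its underside. Leave it alone.
- spool: Bystander: wick spool on end, 52 mm thick, 36 mm tall, with a loose end; origin 25 mm beside its axis. Leave it alone.
- scent: Bystander: amber dropper bottle, 36 mm thick, 105 mm tall; origin at the centre of its underside. Leave it alone.
- cloud: Bystander: cloud-shaped candle, 82x98x56 mm; origin at the centre of its underside. Leave it alone.
Not all that is in view belongs to the job. Leave any blue or red look-alike of the part that bears lid_mid alone.

How it is judged:
By the outcome, as a careful person would: the job done as asked, in the order asked, and still so for the second after the job is handed in, with the robot touching nothing.
It also fails if it takes over 58 s, if anything falls off the work surface, if the arm or the gripper's body presses on something with over 40 N, if the wrist force passes 120 N, or if a joint passes its speed limit or range.

## Working session

There is one attempt and no reset: what is moved stays moved. The work goes in short steps, Python scripts to look and compute and a shell command to move; the robot and the scene stay as the last step left them, time stands still between calls to the robot, and variables do not carry over. Pictures are saved under pics/ and viewed, at most 13 in all, crops included, and the job is handed in when it is done.

```bash
ls; mkdir -p pics
python3 - <<'E'
from plant import bot,camera
import cv2,numpy as np
for n in("scene","side"):
    c=camera(n);cv2.imwrite(f"pics/{n}0.png",c["pixels"][:,:,::-1])
    print(n,{k:(np.round(v,4).tolist() if hasattr(v,'__len__') else v) for k,v in c.items() if k!="pixels"})
print(bot.sense())
E
```

```text
pics
scene {'vfov': 42.957922271141214, 'cx': 274.18708668023226, 'cy': 210.7810365385461, 'camera_from_world': [[0.8288, -0.5596, 0.0031, -0.4514], [0.3974, 0.5926, 0.7006, -0.2843], [-0.3939, -0.5794, 0.7135, -1.1543], [0.0, 0.0, 0.0, 1.0]]}
side {'vfov': 45.29232747922615, 'cx': 286.91086120159935, 'cy': 217.46133923295545, 'camera_from_world': [[0.9992, 0.0331, -0.0207, -0.5292], [-0.0053, 0.6403, 0.7681, -0.0458], [0.0387, -0.7674, 0.64, -1.3524], [0.0, 0.0, 0.0, 1.0]]}
{'time_s': 0.1, 'q': array([-1.50504337e-01,  2.07355053e-01,  1.54277710e+00,  2.56613335e-05,
        1.39346866e+00, -1.50479316e-01]), 'qvel': array([ 0.0019003 , -0.00155519, -0.00305857, -0.00103831,  0.00127244,
        0.00011624]), 'tau': array([-3.50521914e-04, -3.71862960e+01, -2.82294059e+01,  7.01280241e-02,
        3.11360427e-02, -6.17781598e-05]), 'eef_pos': array([5.74328892e-01, 9.62640652e-05, 2.21411480e-01]), 'eef_rot': array([ 7.07116881e-01,  7.07095969e-01, -5.85356783e-04, -8.15903161e-04]), 'ft_force': array([ 0.29903746, -0.08848103, -0.24164544]), 'torque': array([-0.06207048,  0.00824507,  0.02686182]), 'gripper_force': 0.0, 'finger_gap': 0.9999272434125939}
```

View pics/scene0.png

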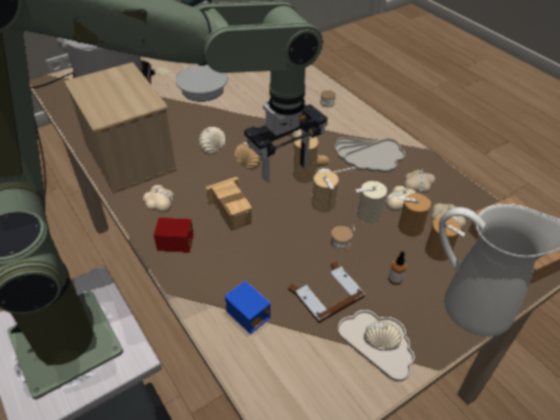

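View pics/side0.png

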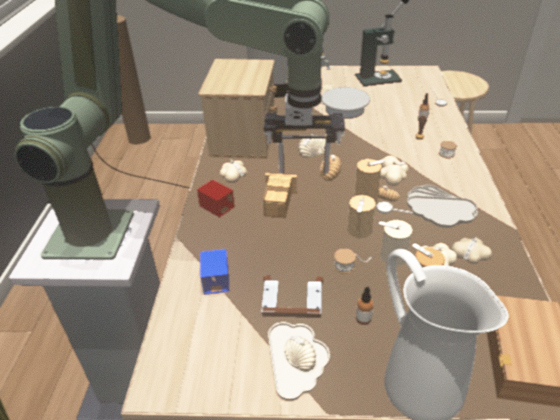

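Candidates for the lid-bearing part: blue box (scene 248,306), red box (scene 174,235), plain beech (scene 230,202 / side 278,195). The plain beech one fits ("plain beech", foot flanges); confirming it in an enlarged crop with the holder.

```bash
cat > h.py <<'E'
import numpy as np,cv2
from plant import bot,camera
def cam(n):
    c=camera(n);f=210/np.tan(np.radians(c["vfov"]/2))
    c["K"]=np.array([[f,0,c["cx"]],[0,f,c["cy"]],[0,0,1]]);c["T"]=np.diag([1,-1,-1,1])@np.array(c["camera_from_world"]);c["P"]=c["K"]@c["T"][:3];return c
def proj(c,X):
    X=np.atleast_2d(X);p=np.c_[X,np.ones(len(X))]@c["P"].T;return p[:,:2]/p[:,2:]
def onplane(c,uv,z):
    uv=np.atleast_2d(uv).astype(float);R=c["T"][:3,:3];o=-R.T@c["T"][:3,3]
    d=(np.c_[uv,np.ones(len(uv))]@np.linalg.inv(c["K"]).T)@R;return o+d*((z-o[2])/d[:,2])[:,None]
def crop(c,x,y,w,h,s):
    return cv2.resize(c["pixels"][y:y+h,x:x+w,::-1],None,fx=s,fy=s,interpolation=cv2.INTER_CUBIC)
E
python3 - <<'E'
from h import *
s=cam("scene");d=cam("side")
a=np.hstack([crop(s,195,165,65,65,6),crop(d,250,160,65,65,6)])
b=np.hstack([crop(s,283,255,87,70,4),crop(d,250,268,87,70,4)]);b=cv2.resize(b,(780,int(280*780/696)) )[:,:780]
v=np.vstack([a,b]);print(v.shape)
cv2.imwrite("pics/crop1.png",v[:, :] if v.shape[0]<=600 else cv2.resize(v,(int(v.shape[1]*600/v.shape[0]),600)))
E
```

```text
(703, 780, 3)
```

View pics/crop1.png

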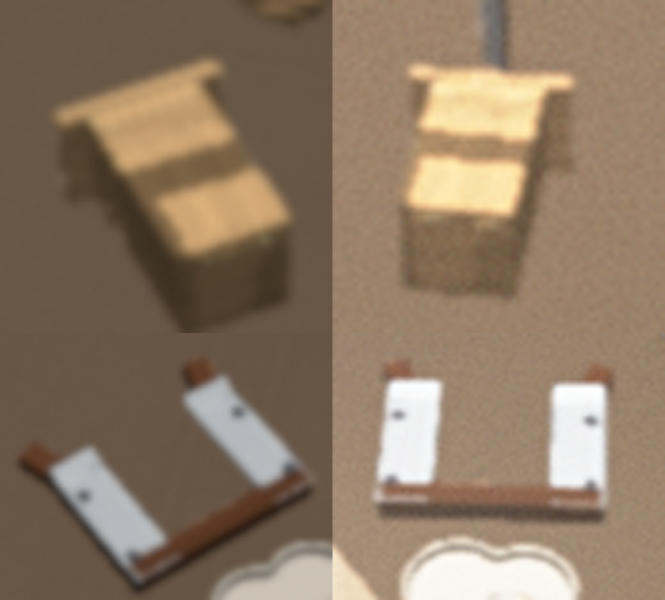

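```bash
cat > fit.py <<'E'
from h import *
from scipy.optimize import least_squares
def fit(obs,x0):
    # obs list of (cam, pts local Nx3 , uv Nx2)
    def res(p):
        c,s=np.cos(p[2]),np.sin(p[2]);R=np.array([[c,-s,0],[s,c,0],[0,0,1]])
        return np.concatenate([(proj(k,L@R.T+[p[0],p[1],0])-uv).ravel() for k,L,uv in obs])
    r=least_squares(res,x0,loss="soft_l1");return r.x,np.round(res(r.x).reshape(-1,2),1)
E
python3 - <<'E'
from fit import *
S=cam("scene");D=cam("side")
A=lambda *a:np.array(a,float)
def sc(p):return np.c_[195+p[:,0]/5.121,165+p[:,1]/5.121]
def sd(p):return np.c_[250+(p[:,0]-332.5)/5.121,160+p[:,1]/5.121]
def hc(p):return np.c_[283+p[:,0]/3.826,255+(p[:,1]-333)/3.826]
def hd(p):return np.c_[250+(p[:,0]-332.5)/3.826,268+(p[:,1]-333)/3.826]
# local: x axis foot->lid (world ~ -y), y = z_up x x
# x~-y  => local y = +x world at yaw -90
L=A([125,-31,62],[125,31,62],[125,-31,0],[125,31,0],[0,-46,62],[0,46,62])/1000
p,r=fit([(S,L,sc(A([183,255],[290,215],[190,330],[290,292],[57,112],[220,63]))),(D,L,sd(A([405,210],[515,215],[405,290],[515,295],[410,68],[573,76])))],[.5,.1,-1.57]);print("case",p,r)
H=A([-33,-35,18],[-33,35,18],[-33,-66,18],[-33,66,18])/1000
p,r=fit([(S,H,hc(A([97,450],[230,377],[50,465],[185,392]))),(D,H,hd(A([442,380],[553,385],[387,380],[606,385])))],[.5,-.1,-1.57]);print("holder",p,r)
T=A([-75,-60,10],[-75,60,10])/1000
c,s=np.cos(p[2]),np.sin(p[2]);R=A([c,-s,0],[s,c,0],[0,0,1])
for q in([31,-35,18],[31,35,18],[-75,-58,18],[-75,58,18]):
    X=A(q)/1000@R.T+[p[0],p[1],0]
    print(q,X,proj(S,X),proj(D,X))
print(hc(A([165,545],[262,490],[25,450],[190,365])),hd(A([437,487],[550,488],[397,365],[598,370])))
E
```

```text
case [ 0.50849229  0.19804139 -1.67986733] [[-0.3  0.2]
 [ 1.  -0.1]
 [-0.4  2.2]
 [ 1.6  1.5]
 [-0.5 -0.1]
 [-0.8 -1.3]
 [-1.1 -1.7]
 [ 0.2 -1. ]
 [ 0.   0.4]
 [ 0.7  1.1]
 [ 0.5 -0.7]
 [ 0.3 -0.2]]
holder [ 0.55019682 -0.21197365 -1.59199358] [[ -1.5  -0.8]
 [-12.2   5.4]
 [ -0.2   1.2]
 [  9.9  -4. ]
 [ -0.2   0.5]
 [  0.6  -0.1]
 [  1.    0.1]
 [ -0.1   0.3]]
[31, -35, 18] [[ 0.51454762 -0.24222484  0.018     ]] [[323.26276568 304.19137938]] [[276.50256948 301.63444785]]
[31, 35, 18] [[ 0.58453189 -0.24370853  0.018     ]] [[347.71474597 290.48087658]] [[307.56161892 302.50676296]]
[-75, -58, 18] [[ 0.49379953 -0.13576115  0.018     ]] [[288.58654518 276.9350463 ]] [[270.09191346 267.7050012 ]]
[-75, 58, 18] [[ 0.60977347 -0.13821985  0.018     ]] [[328.07371858 256.38215562]] [[318.12888201 268.87665561]]
[[326.12598014 310.41035024]
 [351.47882906 296.03502352]
 [289.53423941 285.58024046]
 [332.66021955 263.36382645]] [[277.31312075 308.25091479]
 [306.84788291 308.51228437]
 [266.85833769 276.36382645]
 [319.39362258 277.67067433]]
```

```bash
python3 - <<'E'
from h import *
S=cam("scene");D=cam("side")
np.set_printoptions(precision=3,suppress=True)
print("red top corners z.05",onplane(D,[[201,183],[229,190],[199,203]],.04))
print("red base side",onplane(D,[[217,214],[234,205]],0))
print("blue",onplane(D,[[201,256],[228,253],[205,292],[228,290]],[.04,.04,0,0][0]))
print("box base",onplane(D,[[206,152],[272,155]],0),onplane(S,[[118,188],[172,176]],0))
print("nearby: shell,bread,cloudlet",onplane(D,[[312,157],[332,178],[233,180]],0))
print("pillars base",onplane(D,[[367,197],[361,232],[397,252]],0), "scent,spool",onplane(D,[[365,320],[345,268]],0))
from fit import fit
A=lambda *a:np.array(a,float)
def hc(p):return np.c_[283+p[:,0]/3.826,255+(p[:,1]-333)/3.826]
def hd(p):return np.c_[250+(p[:,0]-332.5)/3.826,268+(p[:,1]-333)/3.826]
H=A([-33,-35,18],[-33,35,18],[-33,-66,18],[-33,66,18])/1000
H=A([-33,-35,18],[-33,35,18],[-33,-66,18],[-33,66,18],[31,-35,18],[31,35,18])/1000
print(fit([(S,H,hc(A([97,450],[185,392],[50,465],[230,377],[165,545],[262,490]))),(D,H,hd(A([442,380],[553,385],[387,380],[606,385],[437,487],[550,488])))],[.5,-.1,-1.57]))
E
python3 -m inch '[[0,0,0,0,-7,0,100],[0,0,0,0,-14,0,100],[0,0,0,0,-20,0,100],[0,0,0,0,-20,0,100]]'; python3 -c "
from plant import bot;s=bot.sense();print(s['q'],s['eef_pos'])"
```

```text
red top corners z.05 [[0.276 0.181 0.04 ]
 [0.361 0.148 0.04 ]
 [0.286 0.088 0.04 ]]
red base side [[0.331 0.089 0.   ]
 [0.374 0.13  0.   ]]
blue [[ 0.326 -0.12   0.04 ]
 [ 0.39  -0.109  0.04 ]
 [ 0.354 -0.235  0.04 ]
 [ 0.405 -0.229  0.04 ]]
box base [[0.249 0.41  0.   ]
 [0.468 0.392 0.   ]] [[0.284 0.397 0.   ]
 [0.432 0.358 0.   ]]
nearby: shell,bread,cloudlet [[0.598 0.381 0.   ]
 [0.658 0.264 0.   ]
 [0.357 0.253 0.   ]]
pillars base [[ 0.756  0.17   0.   ]
 [ 0.726  0.017 -0.   ]
 [ 0.811 -0.059  0.   ]] scent,spool [[ 0.712 -0.277  0.   ]
 [ 0.676 -0.117  0.   ]]
(array([ 0.551, -0.215, -1.591]), array([[-0.4,  0.2],
       [ 0.6,  2.4],
       [ 0.9,  2.2],
       [-0.8,  0.7],
       [-1.7, -5.2],
       [-2.6, -4.6],
       [-0.1,  1.6],
       [ 0.7,  1. ],
       [ 1.1,  1.2],
       [ 0.2,  1.3],
       [-0.7, -5.4],
       [ 0.9, -4.8]]))
time_s: 0.73
eef_pos: [0.5742, 0.0033, 0.2209]
eef_rot: [0.694, 0.698, -0.124, 0.122]
ft_force: [-0.5, -0.2, -0.0]
finger_gap: 1.002
gripper_force: 0.0
[ 0.04941066  0.24678481  1.53763438 -0.35562616  1.38797126  0.1144133 ] [0.57421509 0.00334961 0.22088901]
```

```bash
cat > goal.py <<'E'
import numpy as np,sys
from scipy.spatial.transform import Rotation as Ro
from plant import bot
def goal(pos,yaw,theta,back=0):
    """TCP target -> row numbers; theta tilt of tool toward +y(+)/-y(-), yaw about world z, degrees"""
    s=bot.sense();R0=Ro.from_quat(s["eef_rot"])
    R=Ro.from_euler("z",yaw,degrees=True)*Ro.from_euler("x",theta,degrees=True)*Ro.from_matrix([[0,1,0],[1,0,0],[0,0,-1]])
    p=np.array(pos)-R.apply([0,0,back])
    print(np.round(R0.inv().apply(p-s["eef_pos"])*1000,1).tolist(),np.round((R0.inv()*R).as_rotvec(degrees=True),1).tolist(),"from",np.round(s["eef_pos"],4))
if __name__=="__main__":
    a=list(map(float,sys.argv[1:]));goal(a[:3],a[3],a[4],a[5] if len(a)>5 else 0)
E
python3 goal.py .501 .1285 .030 -6.2 40 .1
```

```text
[97.2, -79.5, 86.4] [-1.3, 60.0, 6.7] from [0.5742 0.0033 0.2209]
```

```bash
python3 -m inch '[[97,-79,86,-1.3,60,6.7,100],[97,-79,86,-1.3,60,6.7,100],[97,-79,86,-1.3,60,6.7,100],[97,-79,86,-1.3,60,6.7,100],[97,-79,86,-1.3,60,6.7,100],[97,-79,86,-1.3,60,6.7,100],[97,-79,86,-1.3,60,6.7,100],[97,-79,86,-1.3,60,6.7,100],[97,-79,86,-1.3,60,6.7,100],[97,-79,86,-1.3,60,6.7,100]]';python3 goal.py .501 .1285 .030 -6.2 40 .1;python3 goal.py .501 .1285 .030 -6.2 40
python3 - <<'E'
from h import *
c=cam("wrist");cv2.imwrite("pics/w1.png",c["pixels"][:,:,::-1])
L=np.array([[125,-31,62],[125,31,62],[40,-31,62],[40,31,62],[0,-46,62],[0,46,62]])/1000
a=-1.68;R=np.array([[np.cos(a),-np.sin(a),0],[np.sin(a),np.cos(a),0],[0,0,1]])
print(proj(c,L@R.T+[.5085,.198,0]).round(0).tolist())
E
```

```text
time_s: 1.57
eef_pos: [0.4962, 0.0588, 0.1074]
eef_rot: [0.703, 0.623, 0.258, -0.228]
ft_force: [-0.1, 0.1, 0.2]
finger_gap: 1.002
gripper_force: 0.0
[3.7, -2.8, 4.2] [0.5, -0.2, -0.5] from [0.4962 0.0588 0.1074]
[3.3, -3.6, 104.1] [0.5, -0.2, -0.5] from [0.4962 0.0588 0.1074]
[[233.0, 267.0], [315.0, 266.0], [237.0, 170.0], [309.0, 169.0], [223.0, 133.0], [323.0, 132.0]]
```

View pics/w1.png

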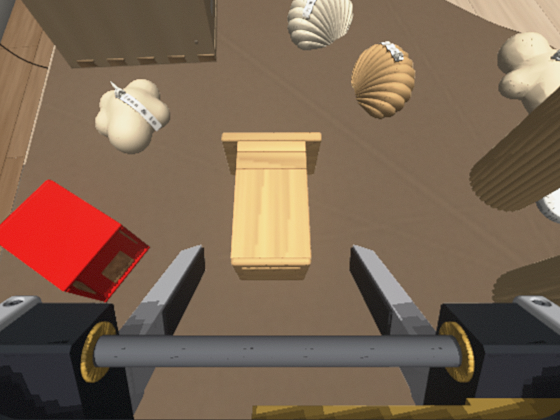

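The wrist view shows the plain beech case (lid end 231–311, 262; foot 222–322, 133), within a couple of px of my fit. Advance and grip.

```bash
python3 -m inch '[[0,-1,35,0,0,0,100],[0,-1,70,0,0,0,100],[0,-1,100,0,0,0,100],[0,-1,100,0,0,0,100],[0,-1,100,0,0,0,0],[0,-1,100,0,0,0,0],[0,-1,100,0,0,0,0],[0,-1,100,0,0,0,0],[0,-1,100,0,0,0,0]]';python3 goal.py .501 .1285 .030 -6.2 40
```

```text
time_s: 2.37
eef_pos: [0.5018, 0.1254, 0.033]
eef_rot: [0.7, 0.626, 0.256, -0.228]
ft_force: [-4.9, 0.3, 3.6]
finger_gap: 0.684
gripper_force: 2.5
[0.3, -1.1, 4.2] [0.2, -0.1, -0.1] from [0.5018 0.1254 0.033 ]
```

```bash
python3 -m inch '[[0,0,0,0,0,0,0],[0,0,0,0,0,0,0],[0,0,0,0,0,0,0]]';python3 goal.py .50 .10 .15 -6.2 40;python3 goal.py .53 .05 .15 -1.2 -50
```

```text
time_s: 2.62
eef_pos: [0.5014, 0.1257, 0.0329]
eef_rot: [0.7, 0.626, 0.256, -0.229]
ft_force: [-5.2, -3.0, 6.3]
finger_gap: 0.658
gripper_force: 30.0
[55.9, 1.5, -106.1] [0.2, -0.1, -0.1] from [0.5014 0.1257 0.0329]
[20.5, 36.9, -135.9] [-0.5, -90.1, -5.8] from [0.5014 0.1257 0.0329]
```

```bash
python3 -m inch '[[20,1,-35,0,0,0,0],[40,1,-70,0,0,0,0],[56,1,-106,0,0,0,0],[56,1,-106,0,0,0,0],[45,15,-115,0,-40,-2.6,0],[45,15,-115,0,-40,-2.6,0],[45,15,-115,0,-40,-2.6,0],[45,15,-115,0,-40,-2.6,0],[45,15,-115,0,-40,-2.6,0],[45,15,-115,0,-40,-2.6,0]]';python3 goal.py .53 .05 .15 -1.2 -50; python3 -c "
from plant import bot;s=bot.sense();print(s['q'])"
```

```text
time_s: 3.45
eef_pos: [0.5125, 0.0858, 0.1489]
eef_rot: [0.731, 0.682, 0.005, 0.008]
ft_force: [-0.1, 0.8, -4.5]
finger_gap: 0.66
gripper_force: 30.0
[-34.5, 20.0, -0.6] [-0.2, -49.8, -3.1] from [0.5125 0.0858 0.1489]
[ 0.00230719  0.15242797  1.76610394 -0.00525729  1.20476958  0.07434072]
```

```bash
python3 -m inch '[[-34,20,-1,0,-50,-3,0],[-34,20,-1,0,-50,-3,0],[-34,20,-1,0,-50,-3,0],[-34,20,-1,0,-50,-3,0],[-34,20,-1,0,-50,-3,0],[-34,20,-1,0,-50,-3,0],[-34,20,-1,0,-50,-3,0],[-34,20,-1,0,-50,-3,0],[-34,20,-1,0,-50,-3,0],[-34,20,-1,0,-50,-3,0]]';python3 goal.py .53 .05 .15 -1.2 -50
python3 - <<'E'
from plant import bot;s=bot.sense();print(s['q'])
from h import *
v=[]
S=cam("scene");D=cam("side")
P=np.array([.53,.05,.12]);
for c in(S,D):
    u=proj(c,P)[0].astype(int);v.append(crop(c,u[0]-50,u[1]-60,100,120,4))
cv2.imwrite("pics/c2.png",np.hstack(v))
E
```

```text
time_s: 4.28
eef_pos: [0.53, 0.0492, 0.1495]
eef_rot: [0.649, 0.634, -0.303, 0.292]
ft_force: [0.4, -0.7, -4.6]
finger_gap: 0.657
gripper_force: 30.0
[0.1, 0.0, -0.9] [-0.4, -0.2, 0.0] from [0.53   0.0492 0.1495]
[ 0.36433485  0.49553115  1.57974133 -0.78406759  1.51626891  0.62122849]
```

View pics/c2.png

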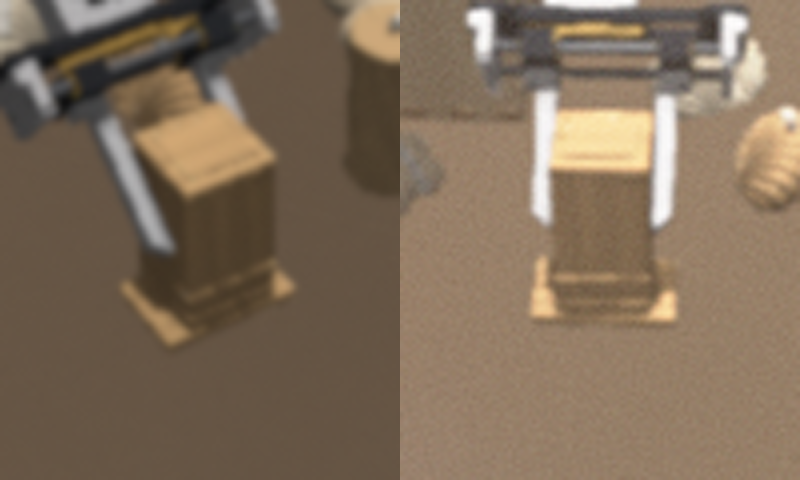

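The case hangs upright, foot down, between the fingers (foot corners at 530–676,322 in the right crop). Lower it until it touches.

```bash
python3 goal.py .53 .049 .0795 -1.2 -50; python3 goal.py .53 .049 .0745 -1.2 -50
```

```text
[55.1, -0.7, 46.2] [-0.4, -0.2, -0.2] from [0.5308 0.0487 0.1514]
[58.9, -0.7, 49.4] [-0.4, -0.2, -0.2] from [0.5308 0.0487 0.1514]
```

```bash
python3 -m inch '[[20,0,17,0,0,0,0],[38,0,32,0,0,0,0],[48,0,40,0,0,0,0],[52,0,43,0,0,0,0],[52,0,43,0,0,0,0]]'; python3 -m inch '[[1.5,0,1.3,0,0,0,0],[3,0,2.5,0,0,0,0],[3,0,2.5,0,0,0,0]]'
```

```text
time_s: 4.8
eef_pos: [0.5295, 0.0491, 0.0826]
eef_rot: [0.649, 0.633, -0.304, 0.293]
ft_force: [-1.2, -0.1, -4.0]
finger_gap: 0.665
gripper_force: 30.0
time_s: 5.05
eef_pos: [0.5306, 0.0502, 0.0797]
eef_rot: [0.649, 0.633, -0.303, 0.294]
ft_force: [-0.2, 0.4, -5.5]
finger_gap: 0.661
gripper_force: 30.0
```

```bash
python3 -m inch '[[1.5,0,1.3,0,0,0,0],[1.5,0,1.3,0,0,0,0]]'; python3 -m inch '[[1.5,0,1.3,0,0,0,0],[1.5,0,1.3,0,0,0,0]]'; python3 -m inch '[[1.5,0,1.3,0,0,0,0],[1.5,0,1.3,0,0,0,0]]'
```

```text
time_s: 5.22
eef_pos: [0.5301, 0.0501, 0.0771]
eef_rot: [0.649, 0.633, -0.304, 0.294]
ft_force: [-0.3, -0.4, -4.7]
finger_gap: 0.657
gripper_force: 30.0
time_s: 5.38
eef_pos: [0.5297, 0.0499, 0.0747]
eef_rot: [0.648, 0.633, -0.304, 0.293]
ft_force: [-1.0, -0.1, -4.9]
finger_gap: 0.659
gripper_force: 30.0
time_s: 5.55
eef_pos: [0.5298, 0.0498, 0.0739]
eef_rot: [0.648, 0.633, -0.305, 0.294]
ft_force: [-2.2, 1.2, 1.4]
finger_gap: 0.664
gripper_force: 30.0
```

```bash
python3 -m inch '[[0.5,0,0.4,0,0,0,100],[0.5,0,0.4,0,0,0,100],[0.5,0,0.4,0,0,0,100],[0.5,0,0.4,0,0,0,100],[0.5,0,0.4,0,0,0,100],[0,0,-30,0,0,0,100],[0,0,-70,0,0,0,100],[0,0,-110,0,0,0,100],[-20,0,-150,0,0,0,100],[-20,0,-150,0,0,0,100]]'
python3 - <<'E'
from h import *
v=[]
S=cam("scene");D=cam("side")
P=np.array([.53,.05,.06]);
for c in(S,D):
    u=proj(c,P)[0].astype(int);o=u-[50,60];print(o);v.append(crop(c,o[0],o[1],100,120,4))
cv2.imwrite("pics/c3.png",np.hstack(v))
E
python3 goal.py .53 .05 .25 -1.2 0
```

```text
time_s: 6.38
eef_pos: [0.5367, 0.1562, 0.1919]
eef_rot: [0.65, 0.633, -0.298, 0.296]
ft_force: [0.4, 0.2, 0.6]
finger_gap: 0.999
gripper_force: 0.0
[208 151]
[237 146]
[-115.0, -1.8, 38.4] [-0.0, 49.8, -0.2] from [0.5344 0.1534 0.1869]
```

View pics/c3.png

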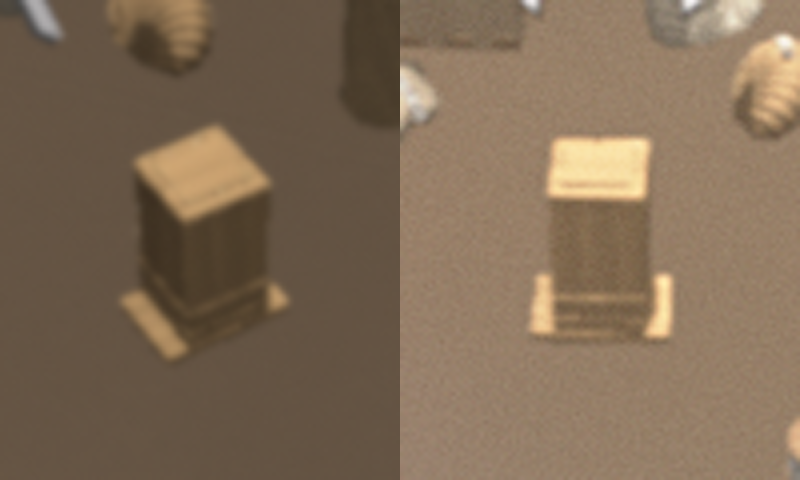

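The case stands free and upright, foot flat (side crop 530–672,338; top corners 551–650,138). Measure it and move above.

```bash
python3 -m inch '[[-60,-2,0,0,7,0,100],[-115,-2,38,0,50,0,100],[-115,-2,38,0,50,0,100],[-115,-2,38,0,50,0,100],[-115,-2,38,0,50,0,100],[-115,-2,38,0,50,0,100],[-115,-2,38,0,50,0,100],[-115,-2,38,0,50,0,100],[-115,-2,38,0,50,0,100],[-115,-2,38,0,50,0,100]]'
python3 - <<'E'
from fit import *
S=cam("scene");D=cam("side")
A=lambda *a:np.array(a,float)
# local frame: x = holder x dir (yaw~-91), y across
L=A([-31,-31,125],[-31,31,125],[31,31,125],[31,-31,125],[31,-46,0],[31,46,0])/1000
sc=lambda p:p/4+[208,151]; sd=lambda p:(p-[400,0])/4+[237,146]
p,r=fit([(S,L[[1,2,3,0]],sc(A([215,125],[270,183],[185,220],[135,163]))),(D,L,sd(A([551,138],[650,138],[648,200],[549,196],[530,338],[672,338])))],[.53,.05,-1.58]);print(p,np.degrees(p[2]),r.tolist())
W=cam("wrist");cv2.imwrite("pics/w2.png",W["pixels"][:,:,::-1])
c,s=np.cos(p[2]),np.sin(p[2]);R=A([c,-s,0],[s,c,0],[0,0,1])
print(proj(W,L@R.T+[p[0],p[1],0]).round(0).tolist())
E
python3 goal.py .53 .05 .25 -1.2 0
```

```text
time_s: 7.32
eef_pos: [0.5274, 0.0485, 0.2466]
eef_rot: [0.717, 0.697, -0.003, -0.002]
ft_force: [0.1, 0.7, 0.3]
finger_gap: 0.999
gripper_force: 0.0
[ 0.529758    0.04657993 -1.57055417] -89.98612537959048 [[0.6, -0.4], [0.8, -0.6], [0.5, 0.3], [-0.7, -0.4], [0.3, -0.3], [-0.7, -0.3], [-0.5, -1.3], [-0.4, -0.4], [0.5, 1.3], [-0.6, 1.5]]
[[248.0, 187.0], [312.0, 185.0], [312.0, 245.0], [251.0, 247.0], [248.0, 212.0], [313.0, 211.0]]
[-0.2, 2.0, -2.8] [-0.4, 0.0, -0.1] from [0.5279 0.0502 0.2473]
```

View pics/w2.png

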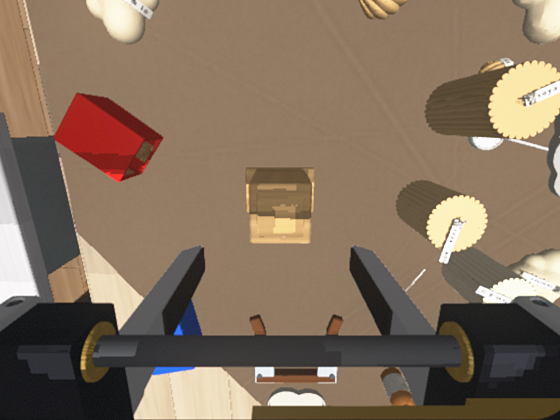

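```bash
python3 -m inch '[[-40,0,-10,0,0,0,100],[-80,0,-20,0,0,0,100],[-120,0,-20,0,0,0,100],[-160,0,-20,0,0,0,100],[-210,10,-20,0,0,0,100],[-210,10,-20,0,0,0,100],[-210,10,-20,0,0,0,100],[-210,10,-20,0,0,0,100]]'
python3 - <<'E'
from h import *
W=cam("wrist")
u=proj(W,[.55,-.215,.01])[0].astype(int);o=u-[65,65];print(o);cv2.imwrite("pics/w3.png",crop(W,o[0],o[1],130,130,4.5))
np.savez("pics/w3.npz",K=W["K"],T=W["T"],P=W["P"],o=o)
E
```

```text
time_s: 8.13
eef_pos: [0.5332, -0.1601, 0.2676]
eef_rot: [0.716, 0.698, -0.001, -0.003]
ft_force: [0.0, 0.5, -0.6]
finger_gap: 0.999
gripper_force: 0.0
[225 158]
```

View pics/w3.png

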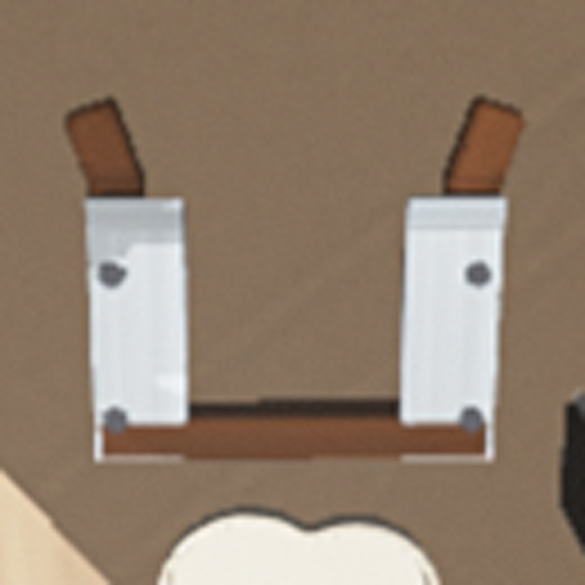

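```bash
python3 - <<'E'
from fit import *
d=np.load("pics/w3.npz");o=d["o"];W={"P":d["P"]}
A=lambda *a:np.array(a,float)
L=A([-75,-60,13.5],[-75,60,13.5],[-33,-35,18],[-33,35,18],[31,-35,15],[31,35,15],[31,-34,0],[31,34,0])/1000
uv=A([113,98],[480,98],[184,198],[407,198],[188,395],[401,395],[190,403],[400,401])/4.5+o
p,r=fit([(W,L[[0,1,2,3,6,7]],uv[[0,1,2,3,6,7]])],[.55,-.215,-1.58]);print(p,np.degrees(p[2]),r.tolist())
E
python3 goal.py .53 .0475 .25 0 0;python3 goal.py .53 .0475 .10 0 0
```

```text
[ 0.54926225 -0.22436316 -1.59117448] -91.16758242465873 [[-2.1, -0.1], [2.2, -0.5], [0.3, 7.4], [-0.0, 7.2], [0.7, -1.3], [-1.8, -1.0]]
[206.7, -8.1, 18.0] [-0.3, -0.1, -1.4] from [ 0.5332 -0.1594  0.2677]
[206.5, -7.2, 168.0] [-0.3, -0.1, -1.4] from [ 0.5332 -0.1594  0.2677]
```

```bash
python3 -m inch '[[40,-4,0,0,0,0,100],[80,-8,0,0,0,0,100],[120,-8,10,0,0,0,100],[160,-8,18,0,0,0,100],[195,-6,18,0,0,0,100],[207,-4,18,0,0,0,100],[207,-4,18,0,0,0,100],[207,-4,18,0,0,0,100],[207,-4,18,0,0,0,100]]'; python3 goal.py .530 .0475 .097 -1.2 0
```

```text
time_s: 8.93
eef_pos: [0.5345, 0.0452, 0.2506]
eef_rot: [0.716, 0.698, -0.002, -0.001]
ft_force: [-0.4, 0.2, 0.3]
finger_gap: 0.999
gripper_force: 0.0
[2.3, -3.9, 153.6] [-0.2, 0.0, -0.3] from [0.5345 0.0452 0.2506]
```

```bash
python3 -m inch '[[2,-4,35,0,0,0,100],[2,-4,70,0,0,0,100],[2,-4,105,0,0,0,100],[2,-4,135,0,0,0,100],[2,-4,153,0,0,0,100],[2,-4,153,0,0,0,100],[2,-4,153,0,0,0,0],[2,-4,153,0,0,0,0],[2,-4,153,0,0,0,0],[2,-4,153,0,0,0,0]]'; python3 -m inch '[[0,0,0,0,0,0,0],[0,0,0,0,0,0,0],[0,0,0,0,0,0,0]]';python3 goal.py .549 -.15 .1 -1.2 0
```

```text
time_s: 9.77
eef_pos: [0.5316, 0.0474, 0.0995]
eef_rot: [0.716, 0.698, -0.0, -0.0]
ft_force: [0.9, 0.1, -0.0]
finger_gap: 0.75
gripper_force: 0.0
time_s: 10.02
eef_pos: [0.5301, 0.0477, 0.0987]
eef_rot: [0.716, 0.698, -0.001, -0.001]
ft_force: [-3.2, -1.2, 6.6]
finger_gap: 0.657
gripper_force: 30.0
[-197.2, 24.0, -1.3] [-0.2, 0.0, -0.3] from [0.5301 0.0477 0.0987]
```

```bash
python3 goal.py .5515 -.114 .0987 -1.2 0; python3 -m inch '[[0,0,-6,0,0,0,0],[0,0,-12,0,0,0,0],[-25,3,-12,0,0,0,0],[-55,8,-12,0,0,0,0],[-90,13,-12,0,0,0,0],[-120,18,-12,0,0,0,0],[-145,24,-12,0,0,0,0],[-161,25,-12,0,0,0,0],[-161,25,-12,0,0,0,0],[-161,25,-12,0,0,0,0]]'; python3 goal.py .5515 -.114 .0987 -1.2 0
python3 - <<'E'
from h import *
S=cam("scene");D=cam("side");v=[]
for c in(S,D):
    u=proj(c,[.55,-.15,.03])[0].astype(int);o=u-[50,70];print(o);v.append(crop(c,o[0],o[1],100,140,4))
cv2.imwrite("pics/c4.png",np.hstack(v))
E
```

```text
[-161.1, 25.5, -0.1] [-0.2, 0.0, -0.3] from [0.5301 0.0477 0.0987]
time_s: 10.85
eef_pos: [0.5503, -0.1141, 0.1087]
eef_rot: [0.717, 0.697, -0.001, -0.002]
ft_force: [-0.8, 0.2, -5.3]
finger_gap: 0.658
gripper_force: 30.0
[0.1, 1.3, 10.0] [-0.3, -0.1, -0.4] from [ 0.5503 -0.1141  0.1087]
[261 197]
[243 198]
```

View pics/c4.png

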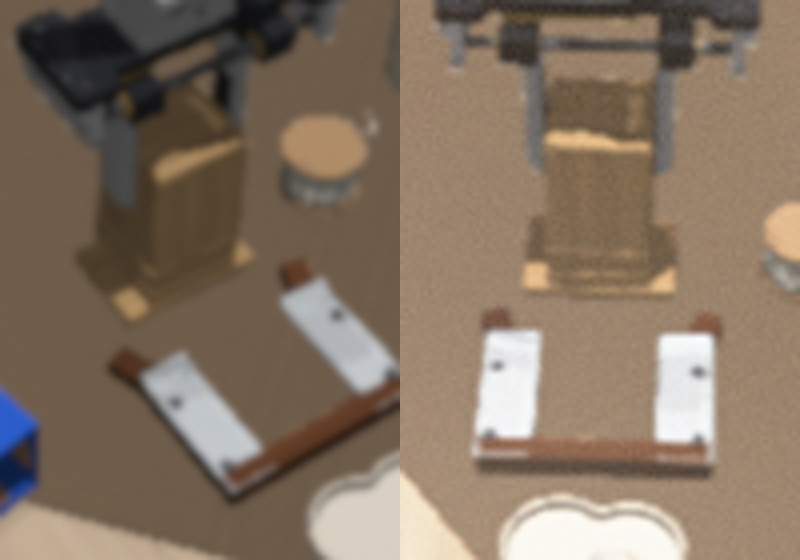

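Case upright, about 2 mm left of the holder's centreline (foot mid 599 vs. rails 602 in the right crop), parallel to it. Shift, lower to ~1.5 mm off the table, slide in.

```bash
python3 -m inch '[[0,2,4,0,0,0,0],[0,2,8,0,0,0,0],[-20,2,8,0,0,0,0],[-40,2,8,0,0,0,0],[-55,2,8,0,0,0,0],[-55,2,8,0,0,0,0],[-55,2,8,0,0,0,0]]'
```

```text
time_s: 11.53
eef_pos: [0.5512, -0.1688, 0.1009]
eef_rot: [0.717, 0.697, -0.001, -0.002]
ft_force: [1.2, 0.2, -4.3]
finger_gap: 0.656
gripper_force: 30.0
```

```bash
python3 -m inch '[[-8,0,0,0,0,0,0],[-16,0,0,0,0,0,0],[-24,0,0,0,0,0,0],[-24,0,0,0,0,0,0]]'
```

```text
time_s: 11.87
eef_pos: [0.5509, -0.1945, 0.1014]
eef_rot: [0.717, 0.698, -0.002, -0.001]
ft_force: [-0.3, -0.8, -4.4]
finger_gap: 0.659
gripper_force: 30.0
```

```bash
python3 -m inch '[[-8,0,0,0,0,0,0],[-16,0,0,0,0,0,0],[-22,0,0,0,0,0,0],[-22,0,0,0,0,0,0]]'
```

```text
time_s: 12.2
eef_pos: [0.5502, -0.2165, 0.1013]
eef_rot: [0.717, 0.697, -0.002, -0.001]
ft_force: [0.0, 0.2, -4.5]
finger_gap: 0.657
gripper_force: 30.0
```

```bash
python3 -m inch '[[-2,0,0,0,0,0,0],[-4,0,0,0,0,0,0],[-4,0,0,0,0,0,0]]';python3 -m inch '[[-1.5,0,0,0,0,0,0],[-3,0,0,0,0,0,0],[-3,0,0,0,0,0,0]]'
```

```text
time_s: 12.45
eef_pos: [0.5499, -0.219, 0.1011]
eef_rot: [0.716, 0.698, -0.001, -0.002]
ft_force: [-0.3, -0.1, -4.4]
finger_gap: 0.657
gripper_force: 30.0
time_s: 12.7
eef_pos: [0.55, -0.2219, 0.1012]
eef_rot: [0.716, 0.698, -0.001, -0.001]
ft_force: [0.9, -0.5, -4.8]
finger_gap: 0.656
gripper_force: 30.0
```

```bash
for i in 1 2; do :; done; python3 -m inch '[[-1,0,0,0,0,0,0],[-2,0,0,0,0,0,0],[-2,0,0,0,0,0,0]]';python3 -m inch '[[-1,0,0,0,0,0,0],[-2,0,0,0,0,0,0],[-2,0,0,0,0,0,0]]'
```

```text
time_s: 12.95
eef_pos: [0.5499, -0.2239, 0.1012]
eef_rot: [0.716, 0.698, -0.001, -0.002]
ft_force: [0.0, -0.6, -4.9]
finger_gap: 0.658
gripper_force: 30.0
time_s: 13.2
eef_pos: [0.5497, -0.2253, 0.1012]
eef_rot: [0.716, 0.698, -0.001, -0.002]
ft_force: [-0.3, 2.0, -3.1]
finger_gap: 0.656
gripper_force: 30.0
```

```bash
python3 -m inch '[[-1,0,0,0,0,0,0],[-1.5,0,0,0,0,0,0],[-1.5,0,0,0,0,0,0]]'; python3 -m inch '[[0,0,1,0,0,0,0],[0,0,2,0,0,0,0],[0,0,2,0,0,0,0]]';python3 -m inch '[[-1,0,0.5,0,0,0,0],[-1,0,0.5,0,0,0,0]]'
```

```text
time_s: 13.45
eef_pos: [0.5497, -0.2258, 0.1012]
eef_rot: [0.716, 0.698, -0.001, -0.003]
ft_force: [-0.3, 5.4, -0.0]
finger_gap: 0.655
gripper_force: 30.0
time_s: 13.7
eef_pos: [0.5498, -0.2259, 0.0991]
eef_rot: [0.716, 0.698, -0.001, -0.003]
ft_force: [0.4, 5.8, -1.5]
finger_gap: 0.656
gripper_force: 30.0
time_s: 13.87
eef_pos: [0.5496, -0.2263, 0.099]
eef_rot: [0.716, 0.698, -0.0, -0.003]
ft_force: [-0.4, 6.6, 0.7]
finger_gap: 0.657
gripper_force: 30.0
```

```bash
python3 -m inch '[[1.5,0,-0.5,0,0,0,0],[1.5,0,-3,0,0,0,0],[1.5,0,-6,0,0,0,0],[1.5,0,-9,0,0,0,0]]'; python3 -m inch '[[0,0,-4,0,0,0,0],[0,0,-8,0,0,0,0],[0,0,-12,0,0,0,0],[0,0,-12,0,0,0,0]]'
```

```text
time_s: 14.2
eef_pos: [0.5487, -0.2261, 0.1062]
eef_rot: [0.716, 0.698, -0.002, -0.003]
ft_force: [0.9, 2.0, -11.7]
finger_gap: 0.656
gripper_force: 30.0
time_s: 14.53
eef_pos: [0.5493, -0.2263, 0.1201]
eef_rot: [0.716, 0.698, -0.001, -0.002]
ft_force: [-2.5, 4.5, -5.5]
finger_gap: 0.653
gripper_force: 30.0
```

```bash
python3 -m inch '[[0,0,-6,0,0,0,0],[0,0,-12,0,0,0,0],[0,0,-18,0,0,0,0],[0,0,-24,0,0,0,0]]'; python3 -m inch '[[0,0,-6,0,0,0,0],[0,0,-12,0,0,0,0],[0,0,-18,0,0,0,0],[0,0,-24,0,0,0,0],[0,0,-30,0,0,0,0],[0,0,-40,0,0,0,0],[0,0,-60,0,0,0,0],[0,0,-60,0,0,0,0]]'
python3 - <<'E'
from h import *
S=cam("scene");D=cam("side");v=[]
for c in(S,D):
    u=proj(c,[.55,-.22,.09])[0].astype(int);o=u-[50,70];print(o);v.append(crop(c,o[0],o[1],100,140,4))
cv2.imwrite("pics/c5.png",np.hstack(v))
E
```

```text
time_s: 14.87
eef_pos: [0.5495, -0.2268, 0.1443]
eef_rot: [0.716, 0.698, -0.002, -0.002]
ft_force: [-2.0, 2.5, -9.2]
finger_gap: 0.656
gripper_force: 30.0
time_s: 15.53
eef_pos: [0.553, -0.2286, 0.2091]
eef_rot: [0.716, 0.698, -0.0, 0.003]
ft_force: [1.0, -0.8, -1.0]
finger_gap: 0.655
gripper_force: 30.0
[282 200]
[242 202]
```

View pics/c5.png

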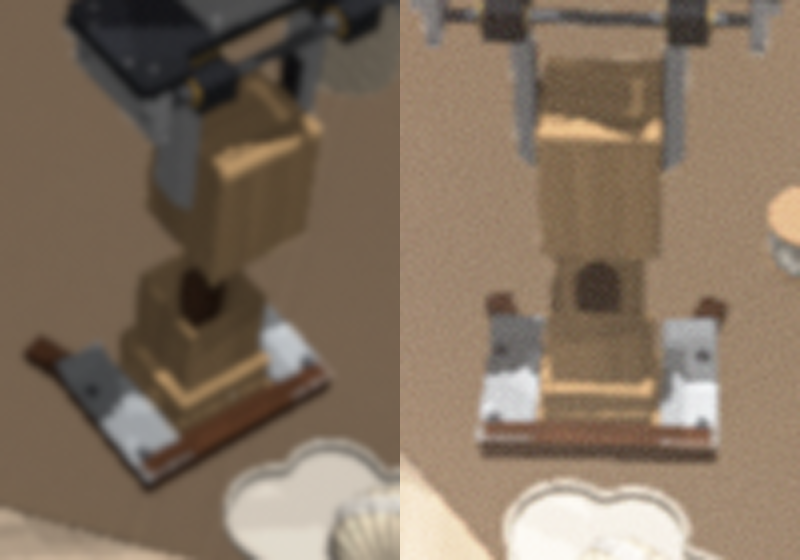

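Lid is clear (right crop: lid above open neck at 598,288), base home against the stop. Carry the lid to the open table at about (0.53, 0.03).

```bash
python3 -m inch '[[30,0,-10,0,0,0,0],[65,0,-10,0,0,0,0],[100,-5,-10,0,0,0,0],[140,-10,-10,0,0,0,0],[180,-15,-10,0,0,0,0],[220,-20,0,0,0,0,0],[245,-20,20,0,0,0,0],[255,-20,50,0,0,0,0],[255,-20,80,0,0,0,0],[255,-20,80,0,0,0,0]]'; python3 goal.py .53 .03 .063 -1.2 0
```

```text
time_s: 16.47
eef_pos: [0.5302, 0.0303, 0.1166]
eef_rot: [0.715, 0.699, -0.006, -0.007]
ft_force: [-2.0, -0.1, -2.1]
finger_gap: 0.662
gripper_force: 30.0
[-0.4, 0.8, 53.6] [-1.1, -0.1, -0.2] from [0.5302 0.0303 0.1166]
```

```bash
python3 -m inch '[[0,0,20,0,0,0,0],[0,0,35,0,0,0,0],[0,0,45,0,0,0,0],[0,0,52,0,0,0,0],[0,0,52,0,0,0,0]]'; python3 -m inch '[[0,0,1.5,0,0,0,0],[0,0,3,0,0,0,0],[0,0,3,0,0,0,0]]'; python3 -m inch '[[0,0,1,0,0,0,0],[0,0,2,0,0,0,0],[0,0,2,0,0,0,0]]'
```

```text
time_s: 16.88
eef_pos: [0.5354, 0.0284, 0.0708]
eef_rot: [0.716, 0.698, -0.002, -0.003]
ft_force: [0.1, -0.7, -1.4]
finger_gap: 0.659
gripper_force: 30.0
time_s: 17.13
eef_pos: [0.5369, 0.0285, 0.0696]
eef_rot: [0.716, 0.698, -0.001, -0.001]
ft_force: [-0.2, -0.3, -0.7]
finger_gap: 0.657
gripper_force: 30.0
time_s: 17.38
eef_pos: [0.5363, 0.0287, 0.0669]
eef_rot: [0.716, 0.698, -0.001, -0.002]
ft_force: [0.2, 0.2, -1.6]
finger_gap: 0.658
gripper_force: 30.0
```

```bash
python3 -m inch '[[0,0,2,0,0,0,0],[0,0,4,0,0,0,0],[0,0,4,0,0,0,0]]'; python3 -m inch '[[0,0,1,0,0,0,0],[0,0,2,0,0,0,0],[0,0,2,0,0,0,0]]';  python3 -m inch '[[0,0,1,0,0,0,0],[0,0,2,0,0,0,0],[0,0,2,0,0,0,0]]'
```

```text
time_s: 17.63
eef_pos: [0.5358, 0.0287, 0.0623]
eef_rot: [0.716, 0.698, -0.002, -0.002]
ft_force: [0.0, -0.4, -1.5]
finger_gap: 0.656
gripper_force: 30.0
time_s: 17.88
eef_pos: [0.536, 0.0287, 0.0605]
eef_rot: [0.716, 0.698, -0.002, -0.002]
ft_force: [0.3, -1.2, -2.0]
finger_gap: 0.654
gripper_force: 30.0
time_s: 18.13
eef_pos: [0.5363, 0.0287, 0.0587]
eef_rot: [0.716, 0.698, -0.001, -0.002]
ft_force: [-0.2, -0.1, -1.5]
finger_gap: 0.655
gripper_force: 30.0
```

```bash
python3 -m inch '[[0,0,1,0,0,0,0],[0,0,1.5,0,0,0,0],[0,0,1.5,0,0,0,0]]'; python3 -m inch '[[0,0,1,0,0,0,0],[0,0,1.5,0,0,0,0],[0,0,1.5,0,0,0,0]]'
```

```text
time_s: 18.38
eef_pos: [0.5363, 0.0287, 0.0586]
eef_rot: [0.716, 0.698, -0.001, -0.002]
ft_force: [-3.3, -0.4, 6.4]
finger_gap: 0.657
gripper_force: 30.0
time_s: 18.63
eef_pos: [0.5364, 0.0286, 0.0586]
eef_rot: [0.716, 0.698, -0.002, -0.002]
ft_force: [-7.4, -1.1, 15.3]
finger_gap: 0.657
gripper_force: 30.0
```

Touching the table; ease off, release, back away and check.

```bash
python3 -m inch '[[0,0,-2,0,0,0,0],[0,0,-2,0,0,0,100],[0,0,-2,0,0,0,100],[0,0,-2,0,0,0,100],[0,0,-2,0,0,0,100],[0,0,-2,0,0,0,100],[0,0,-35,0,0,0,100],[0,0,-75,0,0,0,100],[0,0,-115,0,0,0,100],[0,0,-115,0,0,0,100]]';python3 -m inch '[[30,0,-40,0,0,0,100],[70,0,-60,0,0,0,100],[100,0,-60,0,0,0,100],[100,0,-60,0,0,0,100],[100,0,-60,0,0,0,100]]'
python3 - <<'E'
from h import *
S=cam("scene");D=cam("side")
v=np.hstack([crop(S,140,110,320,280,1.25),crop(D,190,120,320,280,1.25)])
w=np.hstack([crop(S,283,240,100,60,4),crop(D,243,240,100,60,4)])
cv2.imwrite("pics/c6.png",np.vstack([v,w]))
E
```

```text
time_s: 19.47
eef_pos: [0.5428, 0.0281, 0.1797]
eef_rot: [0.716, 0.698, 0.004, 0.005]
ft_force: [1.0, -0.8, 1.5]
finger_gap: 1.001
gripper_force: 0.0
time_s: 19.88
eef_pos: [0.5397, 0.1304, 0.2312]
eef_rot: [0.715, 0.699, -0.001, -0.001]
ft_force: [0.4, -0.2, -0.4]
finger_gap: 0.999
gripper_force: 0.0
```

View pics/c6.png

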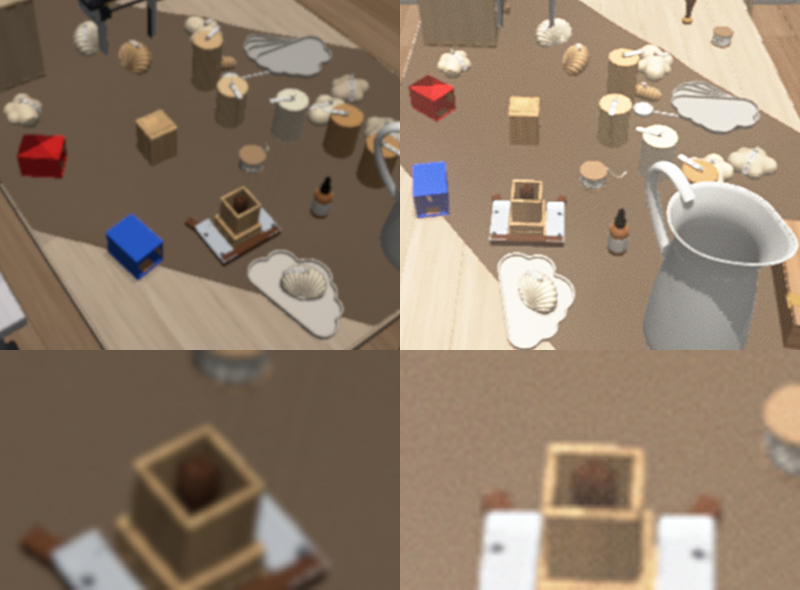

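The lid stands on its open end at (157,135) in the scene view. The base sits home in the holder at (240,215), and the bystanders are where they were.

```bash
python3 -c "
from plant import bot;print(bot.finish_job())"
```

```text
the job is handed in; nothing more can be done
None
```

The job is done and handed in at about 20 s of the 58 s: the case was stood up and released, its foot slid home in the holder, the lid drawn straight up and stood on its open end on the table; the last pictures show the base still home and the other things undisturbed, but no verdict was returned.

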